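Pack the bobbin case, slide the lid shut and flip the bail lever to locked

ROBOT

A 6-joint arm with a two-finger parallel gripper is mounted at the origin on the work surface. World frame = base frame: x ahead of the robot, y to its left, z up, the work surface at z = 0. Lengths are in m, angles in rad, forces in N, time in s.
With the tool pointing down it reaches from about 0.35 to 0.925 m from the base axis. Payload 6.4 kg.
Tool frame: the origin (TCP) lies midway between the tips of the shut fingers; the grasp point (between the pads) lies pinch_z behind it (pinch_z is the distance from the TCP to the grasp point, in m); z points along the fingers, y is the line along which they close (so a half turn about z gives the same grasp; the last joint's range is limited). The gripper opens to 94 mm and grips with 3 to 60 N. Pads are 16 mm wide; open, the fingers measure 119 mm over their backs; the gripper's body (75 mm by 177 mm) begins 78 mm behind the grasp point.
Start: joints at [-1.283, 0.245, 1.558, -0, 1.339, -0.174], TCP at [0.29, -0.582, 0.205] pointing down, gripper open.
Joint ranges: [-3.13, 3.13], [-1.02, 2.26], [0.13, 2.54], [-0.95, 4.09], [0.21, 2.88], [-2.74, 2.74]. Speed limits (rad/s): [2.57, 2.57, 3.14, 3.14, 3.14, 3.14].

INTERFACE

Orientations are given as a unit quaternion [w, x, y, z].
In Python, from workcell import * gives the robot as it stands. The module is installed in compiled form; this text tells all that it offers.
- The arm moves only by the tool apply_moves, never from a script. Its argument "steps" is one flat list of numbers, 4 for each row, row after row: the shift along the tool's x, y, z each as a share of 150 mm, from -1 to 1, then the turn about the tool's z as a share of 360 degrees, from -1 to 1. In form: [tx, ty, tz, turn, tx, ty, tz, turn, ...]. A call has 1 to 12 rows; each row is the pose to reach, as a shift and turn from the pose commanded when the call began, along the tool's axes at that moment, turning the shorter way round; what a row does not reach only later rows make up. A row lasts 1/10 s, in which the tool goes at most 50 mm and 8.59 degrees, less where a joint would pass 70% of its speed; a pose out of reach is approached as far as the arm can. A call with a number of a shift or a turn outside -1 to 1 is refused whole. A call with a gripper value outside its range is refused whole. "grip" is the opening, from 0 (shut) to 1 (fully open), set as the call begins (left out, the last holds). The fingers move at their own pace and stop on an object; the grip force is fixed at half the most. Time passes only in rows, so rows that repeat a pose let the fingers close. It gives the time, the measured TCP pose, the force, the opening and the grip force at its end, in the units of the state.
- read_state(): the state, without advancing time (a new reading comes with each control period).
- read_camera(name): name is "side" or "top"; returns the picture (384x512x3 uint8, red, green, blue); there is no depth.
- camera_info(name): a dict with "K" (3x3 intrinsics, pixels), "xyz" and "rotation" of the camera in the world. Camera axes: x right, y down, z forward; pixel columns grow to the right and rows downward; lengths in m; the calibration is good to about 2 mm. A picture is of the moment at which its call begins. camera_info takes no time and is no camera call.
- hand_in(): hands the job in; it is judged then, once.
The state is a dict: "time": time; "q": joint angles; "qd": joint speeds; "tau": joint torques, N m; "tool_pos": TCP position; "eef_rot": TCP orientation; "ft_force": force on the tool from outside, world axes, zero at the start; "ft_torque": the same for the moment, N m; "finger_gap": opening from 0.0 (shut) to 1.0 (fully open); "grip_force": force on a finger pad.
Only numpy, scipy, OpenCV 4.12 (cv2) and the standard library are available. Lean on these libraries where they do the work, as an engineer would, in place of code of your own. Each camera call takes 0.05 s, during which the arm holds its last target. There are 200 camera calls.

TASK

Pack the wooden bobbin case away in the organiser: set it down gently, lying flat on the floor of the empty bay so that nothing stands above the rim, and let go of it. Then slide the lid fully shut over it, and only after that flip the steel bail lever over onto the lid until it sits fully in its locked position. Leave the bead jar, the spool stand and the hoops where they are.

Things in the scene. Friction and masses are not known exactly. Their poses are not given: they have to be found in the camera images.
- organiser: Dark wooden organiser fixed to the table, long along its y, 156 mm wide (x), 54 mm high. Origin: under the centre of its packing compartment, at table height, z up. The compartment (outer 156 x 136 mm, walls and floor 6 mm) spans y -68 to +68 mm; a wall along y splits it into the empty near bay (bay) and a narrower far bay (+x side) of packed reels, all below the rim.
- deck (a point): Centre of the top of the closed deck, 54 mm above the table, which spans organiser y +68 to +208 mm. The open lid lies above it. Its two small drawer fronts do not open. Steel rails along both edges of deck and compartment reach 62 mm above the table.
- bay (a point): Centre of the floor of the empty bay, axes parallel to the organiser's. The bay is 80 mm (x) by 124 mm (y) inside, open at the top while the lid is open; floor 6 mm, rim 54 mm above the table. The dividing wall on its +x side is 48 mm high above the table.
- case: Loose closed wooden bobbin case, 0.15 to 0.31 kg: flat body 66 (its x) by 110 (its y) by 24 mm high, with a grip ridge along the middle of its top, 12 (x) by 70 (y) by 20 mm high; 44 mm in all. Origin: centre of its underside, z up. Starts flat on the table; symmetric end for end. Fits the bay lying flat, long side along the organiser's y, 7 mm free on each side.
- case_ridge (a point): Centre of the top of the case's grip ridge, 44 mm above the case's underside.
- lid (a joint): Sliding lid position in m: 0 fully shut over the compartment, 0.140 fully open over the deck; starts at 0.132 to 0.140. It opens towards the organiser's +y and shuts towards -y. It slides with about 2 N of friction and stays where it is left. A case standing above the rim blocks it.
- lid_rib (a point): Centre of the top of the push rib on the plywood lid. Lid: 146 (x) by 136 (y) by 10 mm, underside 56, upper face 66 mm above the table. Rib: 50 mm long (x), 12 mm thick (y), 24 mm tall, top 90 mm above the table, 30 mm from the lid's middle towards -y, so the lid reaches 98 mm beyond it towards +y. At lid position 0 it is at organiser y -30 mm.
- bail (a joint): Bail lever angle in rad. 0: unlocked stop, leaning 0.65 rad from upright towards organiser -y, away from the compartment (the start). 2.05: locked stop, lying over the shut lid 1.4 rad from upright, arms straddling the rib. Its weight (0.24 kg) holds it at either stop: pushing its bar takes under 2 N, and past upright (0.65 rad) it falls on to locked by itself; before that it falls back.
- bail_bar (a point): Middle of the lever's cross bar. The lever is a heavy steel U: two arms 8 mm thick, 90 mm apart (organiser x), and a cross bar 16 mm thick along organiser x, 100 mm from the hinge. Unlocked, the bar is 154 mm above the table at organiser y -154 mm; locked, 91 mm above the table at y +6 mm.
- bail_hinge (a point): Middle of the lever's hinge axis, which runs along organiser x at y -93 mm, 74 mm above the table, between two lugs 84 mm high on a 58 mm high, 124 mm wide pedestal (organiser y -118 to -68 mm).
- jar: Bystander: glass bead jar, 72 mm across, 95 mm high. Origin: centre of its underside.
- spool_stand: Bystander: red plastic spool stand, 100 mm across, four pins, 92 mm high. Origin: centre of its underside.
- hoops: Bystander: pair of nested bamboo hoops lying flat, 125 mm across, 12 mm high. Origin: centre of the underside.

How it is judged:
By the outcome, as a careful person would: the job done as asked, in the order asked, and still so for the second after the job is handed in, with the robot touching nothing.
It also fails if it takes over 64 s, if anything falls off the work surface, if the arm or the gripper's body presses on something with over 40 N, if the wrist force passes 120 N, or if a joint passes its speed limit or range.

## Working session

There is one attempt and no reset: what is moved stays moved. The work goes in short steps, Python scripts to look and compute and a tool call to move; the robot and the scene stay as the last step left them, time stands still between calls to the robot, and variables do not carry over. Pictures are saved under pics/ and viewed, at most 10 in all, crops included, and the job is handed in when it is done.

Besides the shell and the picture viewer there is one more tool, called after "Emit:" as name(argument=value, ...), one argument or row to a line, values as JSON. apply_moves: Moves the arm, as the interface text tells. Its arguments: {"type":"object","properties":{"steps":{"type":"array","items":{"type":"number","minimum":-1,"maximum":1}},"grip":{"type":"number"}},"required":["steps"]}

```bash
mkdir -p pics
python3 - <<'E'
from workcell import *
import cv2, numpy as np
for n in("top","side"):
    cv2.imwrite(f"pics/{n}0.png",read_camera(n)[:,:,::-1]); i=camera_info(n); print(n,np.round(i["K"],1).tolist(),i["xyz"],np.round(i["rotation"],4).tolist())
s=read_state(); print(s["time"],s["tool_pos"],s["eef_rot"],s["finger_gap"]); 
try: print(pinch_z)
except Exception as e: print(e)
E
```

```text
top [[423.3, 0.0, 250.8], [0.0, 423.3, 186.1], [0.0, 0.0, 1.0]] [0.34409044 0.06693506 1.54179869] [0.0663, -0.7027, 0.706, -0.0592]
side [[461.2, 0.0, 256.5], [0.0, 461.2, 190.0], [0.0, 0.0, 1.0]] [0.11504067 1.11250176 1.27662338] [0.0806, -0.2027, 0.9032, -0.3698]
0.1 [ 0.28946164 -0.58139167  0.20447642] [-8.62288572e-04  9.73461889e-01  2.28847555e-01 -5.42506047e-05] 0.9993823561505443
0.0188
```

View pics/top0.png

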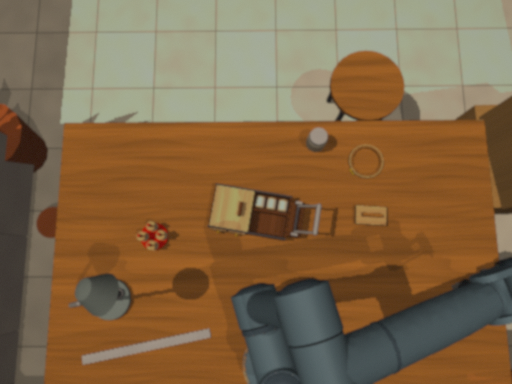

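View pics/side0.png

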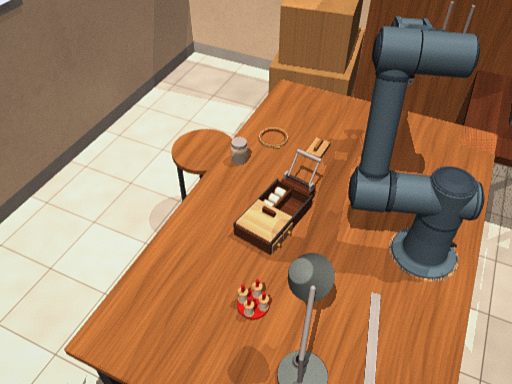

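The top view shows the organiser at about (265,212) with the lid at its left end. The bail is at (308,220), the case at (371,215), the jar at (318,138), the hoops at (366,161) and the spool stand at (154,236). I'll zoom in for precise corners.

```bash
cat > h.py <<'E'
from workcell import *
import cv2, numpy as np
from scipy.spatial.transform import Rotation as R
def cam(n):
    i=camera_info(n); q=i["rotation"]; return np.array(i["K"]),np.array(i["xyz"]),R.from_quat([q[1],q[2],q[3],q[0]]).as_matrix()
def ray(n,uv,z):
    K,c,M=cam(n); d=M@np.linalg.solve(K,[uv[0],uv[1],1]); return c+d*(z-c[2])/d[2]
def proj(n,P):
    K,c,M=cam(n); p=(np.atleast_2d(P)-c)@M@K.T; return p[:,:2]/p[:,2:]
def tool():
    s=read_state(); q=s["eef_rot"]; return np.array(s["tool_pos"]),R.from_quat([q[1],q[2],q[3],q[0]]).as_matrix()
E
python3 - <<'E'
from h import *
im=cv2.imread("pics/top0.png")[175:250,200:396]
cv2.imwrite("pics/topz.png",cv2.resize(im,None,fx=4,fy=4,interpolation=cv2.INTER_CUBIC))
for n in("top",): print(ray(n,(371,215),.044),ray(n,(272,215),.054),ray(n,(232,210),.066))
print(proj("side",[0,0,0]),tool()[1].round(3))
E
```

```text
[ 0.5066645  -0.34386303  0.044     ] [0.50728094 0.00691554 0.054     ] [0.52425526 0.14743767 0.066     ]
[[423.12340039 251.97514101]] [[ 0.895  0.446 -0.001]
 [ 0.446 -0.895  0.002]
 [ 0.    -0.002 -1.   ]]
```

View pics/topz.png

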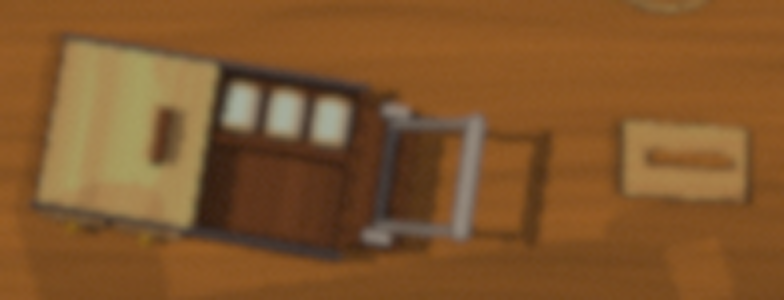

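The crop gives lid corners at zoom (65,38), (37,207), (195,230) and (220,62). Rail ends are at (367,88) and (340,257), the bail bar runs (479,118)-(460,238), and the case body runs (622,120) to (750,202). I'll fit poses to these points.

Run:
```python
from h import *
from scipy.optimize import least_squares as LS
Z=lambda a:np.array(a)/4+[200,175]-.375
def W(p,P): 
    c,s=np.cos(p[2]),np.sin(p[2]); return np.c_[p[0]+c*P[:,0]-s*P[:,1],p[1]+s*P[:,0]+c*P[:,1],P[:,2]]
uo=Z([(65,38),(37,207),(195,230),(220,62),(161,135),(367,88),(340,257),(479,118),(460,238)])
def mo(p):
    L=p[3]; return W(p,np.array([(.073,.068+L,.066),(-.073,.068+L,.066),(-.073,L-.068,.066),(.073,L-.068,.066),(0,L-.03,.09),(.078,-.068,.062),(-.078,-.068,.062),(.049,-.154,.154),(-.049,-.154,.154)]))
o=LS(lambda p:(proj("top",mo(p))-uo).ravel(),[.5,0,-.05,.135],loss="soft_l1")
print("org",o.x.round(4),(proj("top",mo(o.x))-uo).round(1).tolist())
uc=Z([(622,120),(746,126),(750,202),(622,194),(645,157),(735,162)])
mc=lambda p:W(p,np.array([(.033,.055,.024),(.033,-.055,.024),(-.033,-.055,.024),(-.033,.055,.024),(0,.035,.044),(0,-.035,.044)]))
c=LS(lambda p:(proj("top",mc(p))-uc).ravel(),[.5,-.34,0],loss="soft_l1")
print("case",c.x.round(4),(proj("top",mc(c.x))-uc).round(1).tolist())
np.savez("fit.npz",o=o.x,c=c.x)
# overlay side check
im=cv2.imread("pics/side0.png")
for P in np.r_[mo(o.x),mc(c.x)]: cv2.circle(im,tuple(int(round(v*8)) for v in proj("side",P)[0]),8,(0,255,0),-1,shift=3)
cv2.imwrite("pics/sidez.png",cv2.resize(im[125:260,210:350],None,fx=4,fy=4,interpolation=cv2.INTER_CUBIC))
b=W(o.x,np.array([(-.031,0,.006)]));print("bay",b)
t,M=tool(); print("tool x yaw",np.arctan2(M[1,0],M[0,0]))
```

```text
org [ 0.5087  0.0167 -0.1688  0.1331] [[0.6, 0.7], [0.2, -1.0], [-0.9, -0.3], [-0.3, 0.8], [0.2, 0.2], [0.4, -0.8], [0.5, 0.7], [-0.7, 0.1], [-0.1, -0.5]]
case [ 0.5094 -0.3486 -0.0557] [[0.4, 0.3], [0.0, 0.4], [-0.9, -0.3], [0.2, 0.1], [1.5, -0.1], [-1.1, -0.4]]
bay [[0.47818816 0.02194937 0.006     ]]
tool x yaw 0.4617872408207603
```

View pics/sidez.png

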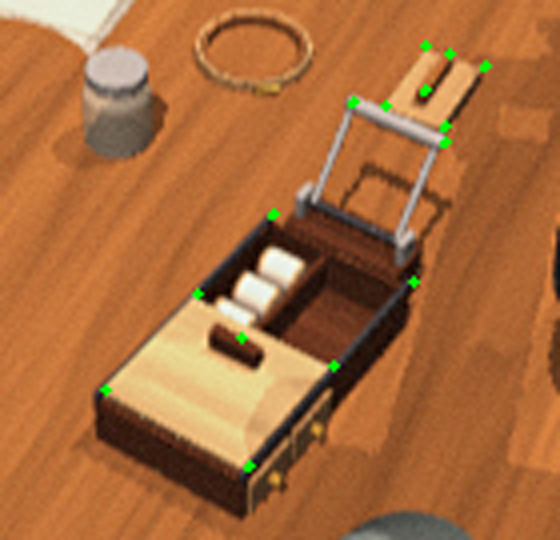

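```bash
cat >> h.py <<'E'
F=np.load("fit.npz"); O,C=F["o"],F["c"]
def org(x,y,z): c,s=np.cos(O[2]),np.sin(O[2]); return np.array([O[0]+c*x-s*y,O[1]+s*x+c*y,z])
def plan(P,yaw):
    "shares from the present pose to TCP P with tool y at world yaw (mod pi)"
    t,M=tool(); a=np.arctan2(M[1,1],M[0,1]); d=(yaw-a+np.pi/2)%np.pi-np.pi/2
    print("move",(M.T@(np.array(P)-t)/.15).round(3),"turn",round(-d/2/np.pi,4))
E
python3 -c "
from h import *
plan([C[0],C[1],.09],C[2])"
```

```text
move [ 2.004 -0.735  0.765] turn -0.1676
```

Emit:
apply_moves(
  steps=[1, -0.37, 0, -0.1676, 1, -0.37, 0, -0.1676, 1, -0.37, 0, -0.1676, 1, -0.37, 0, -0.1676, 1, -0.37, 0, -0.1676, 1, -0.37, 0, -0.1676, 1, -0.37, 0, -0.1676, 1, -0.37, 0, -0.1676],
  grip=0.4,
)

```text
time: 0.9
tool_pos: [0.3991, -0.465, 0.2049]
eef_rot: [-0.0, 0.727, 0.687, 0.0]
ft_force: [-0.3, 0.5, -0.4]
finger_gap: 0.405
grip_force: 0.0
```

```bash
python3 -c "
from h import *
plan([C[0],C[1],.09],C[2])"
```

```text
move [0.815 0.691 0.766] turn -0.0
```

Emit:
apply_moves(
  steps=[0.815, 0.691, 0.3, 0, 0.815, 0.691, 0.3, 0, 0.815, 0.691, 0.3, 0, 0.815, 0.691, 0.3, 0, 0.815, 0.691, 0.5, 0, 0.815, 0.691, 0.5, 0, 0.815, 0.691, 0.5, 0],
)

```text
time: 1.6
tool_pos: [0.5089, -0.3495, 0.1303]
eef_rot: [-0.001, 0.727, 0.686, -0.0]
ft_force: [-0.1, -0.4, 0.9]
finger_gap: 0.396
grip_force: 0.0
```

Run:
```python
from h import *
plan([C[0],C[1],.027],C[2])
cv2.imwrite("pics/a1.png",np.hstack([cv2.resize(read_camera("side")[100:200,270:370,::-1],(400,400),interpolation=cv2.INTER_CUBIC),cv2.resize(read_camera("top")[170:270,320:420,::-1],(400,400),interpolation=cv2.INTER_CUBIC)]))
```

```text
move [0.005 0.004 0.688] turn -0.0004
```

View pics/a1.png

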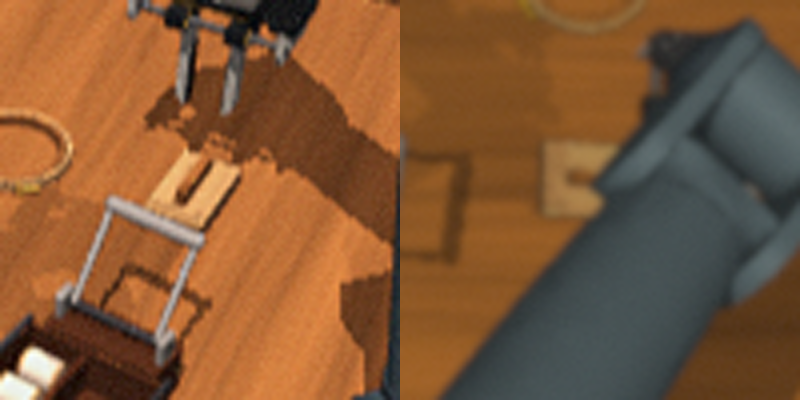

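The open fingers, at about (205,100) in the side crop, hang over the case ridge at (193,183) and straddle it. I'll descend and grip.

Emit:
apply_moves(
  steps=[0.005, 0.004, 0.3, 0, 0.005, 0.004, 0.5, 0, 0.005, 0.004, 0.6, 0, 0.005, 0.004, 0.65, 0, 0.005, 0.004, 0.69, 0, 0.005, 0.004, 0.69, 0, 0.005, 0.004, 0.69, 0],
)

```text
time: 2.4
tool_pos: [0.5109, -0.3492, 0.0284]
eef_rot: [0.001, 0.727, 0.687, 0.0]
ft_force: [0.2, 0.7, -0.5]
finger_gap: 0.399
grip_force: 0.0
```

Emit:
apply_moves(
  steps=[0, 0, 0, 0, 0, 0, 0, 0, 0, 0, 0, 0, 0, 0, 0, 0, 0, 0, 0, 0, 0, 0, 0, 0],
  grip=0,
)

```text
time: 3.0
tool_pos: [0.5103, -0.3485, 0.0273]
eef_rot: [0.0, 0.727, 0.687, 0.0]
ft_force: [-0.5, 1.2, 1.2]
finger_gap: 0.127
grip_force: 30.0
```

Emit:
apply_moves(
  steps=[0, 0, -0.1, 0, 0, 0, -0.3, 0, 0, 0, -0.6, 0, 0, 0, -0.9, 0, 0, 0, -1, 0, 0, 0, -1, 0],
)

```text
time: 3.6
tool_pos: [0.5112, -0.3494, 0.1798]
eef_rot: [0.003, 0.727, 0.687, 0.0]
ft_force: [0.5, -0.3, -3.0]
finger_gap: 0.127
grip_force: 30.0
```

```bash
python3 -c "
from h import *
plan([*org(-.032,0,0)[:2],.25],O[2]);s=read_state();print(s['q'],s['finger_gap'])"
```

```text
move [ 2.459 -0.363 -0.478] turn 0.018
[-7.82422929e-01  1.94336218e-01  1.66553154e+00  1.32205920e-05
  1.27638228e+00 -7.26555192e-01] 0.12676272094243976
```

Emit:
apply_moves(
  steps=[0, 0, -0.3, 0, 0.3, -0.05, -0.48, 0.01, 0.6, -0.1, -0.48, 0.018, 0.9, -0.15, -0.48, 0.018, 1, -0.15, -0.48, 0.018, 1, -0.15, -0.48, 0.018],
)

```text
time: 4.2
tool_pos: [0.4951, -0.1951, 0.246]
eef_rot: [-0.002, 0.763, 0.646, -0.001]
ft_force: [-0.7, -0.2, -3.6]
finger_gap: 0.123
grip_force: 30.0
```

```bash
python3 -c "
from h import *
plan([*org(-.032,0,0)[:2],.25],O[2])"
```

```text
move [ 1.408 -0.357 -0.022] turn 0.0004
```

Emit:
apply_moves(
  steps=[0.3, -0.1, 0, 0, 0.6, -0.2, 0, 0, 0.9, -0.3, 0, 0, 1, -0.35, 0, 0, 1, -0.35, 0, 0],
)

```text
time: 4.7
tool_pos: [0.469, -0.04, 0.2476]
eef_rot: [-0.001, 0.764, 0.646, -0.001]
ft_force: [1.3, -0.8, -3.1]
finger_gap: 0.125
grip_force: 30.0
```

```bash
python3 -c "
from h import *
plan([*org(-.032,0,0)[:2],.16],O[2])"
```

```text
move [ 0.417 -0.014  0.584] turn 0.0003
```

Emit:
apply_moves(
  steps=[0.2, -0.01, 0, 0, 0.417, -0.014, 0, 0, 0.417, -0.014, 0.2, 0, 0.417, -0.014, 0.4, 0, 0.417, -0.014, 0.6, 0, 0.417, -0.014, 0.8, 0, 0.417, -0.014, 0.8, 0, 0.417, -0.014, 0.8, 0],
)

```text
time: 5.5
tool_pos: [0.4783, 0.02, 0.1288]
eef_rot: [-0.0, 0.765, 0.644, -0.001]
ft_force: [1.0, 0.1, -2.1]
finger_gap: 0.124
grip_force: 30.0
```

Run:
```python
from h import *
plan([*org(-.032,0,0)[:2],.034],O[2])
t,M=tool(); im=read_camera("side")[:,:,::-1].copy()
# predicted case body top corners at present TCP
for x in(-.033,.033):
  for y in (-.055,.055):
    for z in(-.027,-.003):
      P=t+M[:,1]*x+M[:,0]*y+[0,0,z]; cv2.circle(im,tuple(int(round(v*16)) for v in proj("side",P)[0]),10,(0,255,0),-1,shift=4)
for x in(-.072,.008):
  for y in(-.062,.062): cv2.circle(im,tuple(int(round(v*16)) for v in proj("side",org(x,y,.054 if x<0 else .048))[0]),10,(0,0,255),-1,shift=4)
cv2.imwrite("pics/b1.png",cv2.resize(im[120:270,210:360],(600,600),interpolation=cv2.INTER_CUBIC))
```

```text
move [ 0.013 -0.009  0.632] turn -0.0003
```

View pics/b1.png

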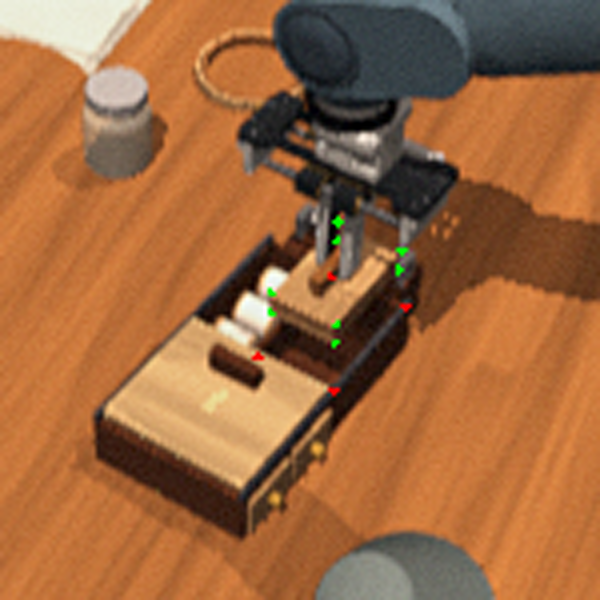

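The case in the gripper matches the green prediction to about 1–2 mm, with its left corner at (270,293) and lower corner at (336,325). The red bay corners lie on the bay rim, so I'll lower it.

Emit:
apply_moves(
  steps=[0.013, -0.009, 0.1, 0, 0.013, -0.009, 0.2, 0, 0.013, -0.009, 0.3, 0, 0.013, -0.009, 0.4, 0, 0.013, -0.009, 0.5, 0, 0.013, -0.009, 0.56, 0, 0.013, -0.009, 0.6, 0, 0.013, -0.009, 0.6, 0],
)

```text
time: 6.35
tool_pos: [0.4774, 0.0233, 0.0392]
eef_rot: [0.0, 0.764, 0.645, 0.0]
ft_force: [-0.6, 0.5, -2.2]
finger_gap: 0.126
grip_force: 30.0
```

```bash
python3 -c "
from h import *
plan([*org(-.032,0,0)[:2],.0333],O[2])"
```

```text
move [-0.008  0.     0.039] turn -0.0001
```

Emit:
apply_moves(
  steps=[0, 0, 0.01, 0, 0, 0, 0.02, 0, 0, 0, 0.03, 0, 0, 0, 0.036, 0, 0, 0, 0.042, 0, 0, 0, 0.042, 0, 0, 0, 0.042, 0],
)

```text
time: 7.05
tool_pos: [0.4772, 0.0234, 0.0332]
eef_rot: [0.0, 0.764, 0.645, -0.0]
ft_force: [-4.6, -0.6, 5.2]
finger_gap: 0.125
grip_force: 30.0
```

Emit:
apply_moves(
  steps=[0, 0, 0, 0, 0, 0, 0, 0, 0, 0, 0, 0, 0, 0, 0, 0],
  grip=0.35,
)

```text
time: 7.45
tool_pos: [0.4771, 0.0235, 0.0326]
eef_rot: [0.0, 0.764, 0.645, 0.0]
ft_force: [-0.8, -0.6, -0.6]
finger_gap: 0.343
grip_force: 0.0
```

Emit:
apply_moves(
  steps=[0, 0, -0.1, 0, 0, 0, -0.2, 0, 0, 0, -0.4, 0, 0, 0, -0.7, 0, 0, 0, -1, 0, 0, 0, -1, 0],
)

```text
time: 8.05
tool_pos: [0.4813, 0.0228, 0.1897]
eef_rot: [0.005, 0.764, 0.645, 0.004]
ft_force: [0.3, 0.5, 0.0]
finger_gap: 0.352
grip_force: 0.0
```

Run:
```python
from h import *
print(read_state()["ft_force"],proj("side",org(-.032,0,.05)))
cv2.imwrite("pics/c1.png",cv2.resize(read_camera("side")[120:270,210:360,::-1],(600,600),interpolation=cv2.INTER_CUBIC))
# push start: behind rib on +y side, fingers shut
L=O[3]
plan([*org(0,L-.03+.03,0)[:2],.18],O[2])
```

```text
[0.27518332 0.5134502  0.02093597] [[292.60584357 202.58951268]]
move [0.879 0.2   0.043] turn -0.0
```

View pics/c1.png

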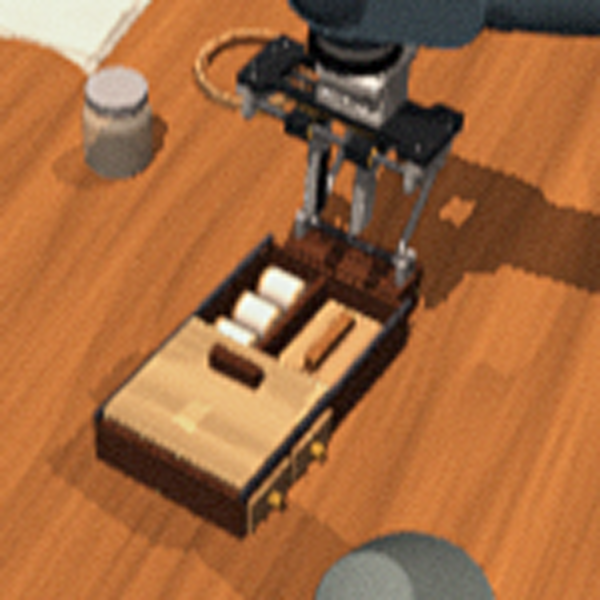

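The case lies flat in the bay, with its ridge at (328,340) below the rim. The lid is still open, with its rib at (236,366). Next I'll shut the fingers and push the rib from its +y side.

Emit:
apply_moves(
  steps=[0.3, 0.1, 0, 0, 0.6, 0.2, 0, 0, 0.88, 0.2, 0, 0, 0.88, 0.2, 0.1, 0, 0.88, 0.2, 0.3, 0, 0.88, 0.2, 0.3, 0],
  grip=0,
)

```text
time: 8.7
tool_pos: [0.5243, 0.1481, 0.1315]
eef_rot: [-0.003, 0.764, 0.645, -0.005]
ft_force: [-0.6, 0.5, -0.5]
finger_gap: 0.006
grip_force: 0.0
```

```bash
python3 -c "
from h import *
plan([*org(0,O[3]-.03+.03,0)[:2],.075],O[2]);print(read_state()['finger_gap'])"
```

```text
move [0.008 0.049 0.376] turn 0.0
0.006372567455345295
```

Emit:
apply_moves(
  steps=[0.008, 0.049, 0.15, 0, 0.008, 0.049, 0.28, 0, 0.008, 0.049, 0.35, 0, 0.008, 0.049, 0.376, 0, 0.008, 0.049, 0.376, 0],
)

```text
time: 9.2
tool_pos: [0.536, 0.1482, 0.0812]
eef_rot: [-0.0, 0.764, 0.645, -0.0]
ft_force: [-1.1, -0.3, 0.8]
finger_gap: 0.003
grip_force: 0.0
```

```bash
python3 -c "
from h import *
print(tool()[0],read_state()['ft_force']);plan([*org(0,-.012,0)[:2],.075],O[2])"
```

```text
[0.53598386 0.14816811 0.08115674] [-1.05452574 -0.31526441  0.82130471]
move [-0.974 -0.031  0.041] turn -0.0001
```

Emit:
apply_moves(
  steps=[-0.05, -0.03, 0, 0, -0.12, -0.03, 0, 0, -0.2, -0.03, 0, 0, -0.3, -0.03, 0, 0, -0.4, -0.03, 0, 0, -0.5, -0.03, 0, 0, -0.6, -0.03, 0, 0, -0.7, -0.03, 0, 0, -0.8, -0.03, 0, 0, -0.87, -0.03, 0, 0, -0.92, -0.03, 0, 0, -0.94, -0.03, 0, 0],
)

```text
time: 10.4
tool_pos: [0.508, 0.0095, 0.0812]
eef_rot: [0.0, 0.765, 0.645, -0.0]
ft_force: [-0.0, 1.1, 0.6]
finger_gap: 0.01
grip_force: 0.8
```

```bash
python3 -c "
from h import *
print(read_state()['ft_force']);plan([*org(0,-.016,0)[:2],.075],O[2])"
```

```text
[-0.03408     1.06046944  0.61486567]
move [-0.058 -0.003  0.041] turn -0.0002
```

Emit:
apply_moves(
  steps=[-0.02, 0, 0.01, 0, -0.035, 0, 0.02, 0, -0.05, 0, 0.02, 0, -0.06, 0, 0.02, 0, -0.07, 0, 0.02, 0, -0.07, 0, 0.02, 0],
)

```text
time: 11.0
tool_pos: [0.5069, 0.0043, 0.0779]
eef_rot: [-0.003, 0.765, 0.644, 0.004]
ft_force: [4.9, 18.1, -0.7]
finger_gap: 0.004
grip_force: 9.2
```

```bash
python3 -c "
from h import *
print(read_state()['ft_force'],tool()[0]);plan([*org(0,-.016,0)[:2],.075],O[2])"
```

```text
[ 4.85265766 18.0905636  -0.71366573] [0.50686191 0.00427821 0.07789714]
move [-0.023 -0.002  0.019] turn -0.0003
```

Emit:
apply_moves(
  steps=[0, 0, 0, 0, 0.1, 0, 0, 0, 0.15, 0, -0.1, 0, 0.15, 0, -0.4, 0, 0.15, 0, -0.7, 0, 0.15, 0, -1, 0, 0.15, 0, -1, 0],
)

```text
time: 11.7
tool_pos: [0.5138, 0.0214, 0.2354]
eef_rot: [0.005, 0.764, 0.645, 0.004]
ft_force: [0.0, 0.4, 0.3]
finger_gap: 0.005
grip_force: 0.0
```

Run:
```python
from h import *
im=read_camera("side")[:,:,::-1].copy()
for P in [org(x,y,.066) for x in(-.073,.073) for y in(-.068,.068)]+[org(x,-.03,.09) for x in(-.025,.025)]: cv2.circle(im,tuple(int(round(v*16)) for v in proj("side",P)[0]),8,(0,255,0),-1,shift=4)
cv2.imwrite("pics/d1.png",cv2.resize(im[120:270,210:360],(600,600),interpolation=cv2.INTER_CUBIC))
plan([*org(0,-.20,0)[:2],.23],O[2])
```

```text
move [-1.369 -0.016  0.012] turn 0.0001
```

View pics/d1.png

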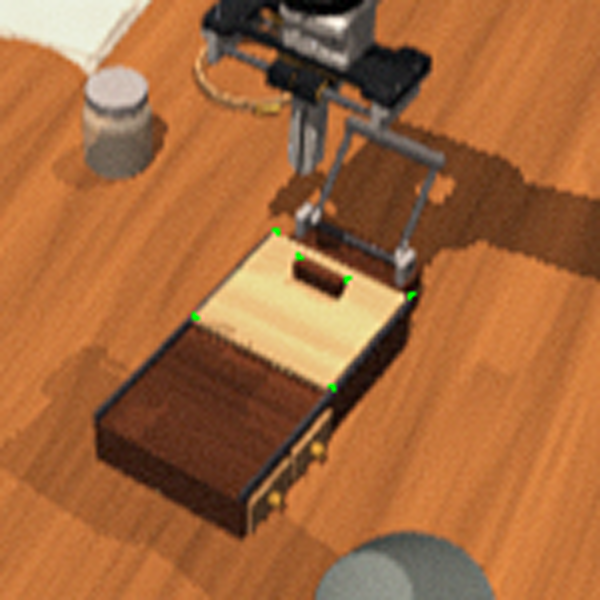

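The lid edges coincide with the predicted shut outline, with corners at (277,231), (411,295), (333,387) and (195,317), so the lid is shut. The bail still leans away, with its bar at (395,145). I'll move behind the bail.

Emit:
apply_moves(
  steps=[-0.25, 0, 0, 0, -0.5, 0, 0, 0, -0.75, 0, 0, 0, -1, 0, 0, 0, -1, 0, 0, 0],
)

```text
time: 12.25
tool_pos: [0.4832, -0.1286, 0.2259]
eef_rot: [-0.001, 0.766, 0.643, -0.001]
ft_force: [-0.3, 0.7, 0.5]
finger_gap: 0.006
grip_force: 0.0
```

Emit:
apply_moves(
  steps=[-0.2, -0.02, 0, 0, -0.4, -0.02, 0, 0, -0.42, -0.02, 0, 0, -0.42, -0.02, 0, 0],
)

```text
time: 12.65
tool_pos: [0.4708, -0.1867, 0.2268]
eef_rot: [-0.001, 0.764, 0.645, -0.0]
ft_force: [-0.0, -0.0, -0.1]
finger_gap: 0.004
grip_force: 0.0
```

```bash
python3 -c "
from h import *
plan([*org(0,-.2,0)[:2],.135],O[2]);plan([*org(0,-.08,0)[:2],.14],O[2])"
```

```text
move [0.046 0.023 0.612] turn -0.0001
move [0.846 0.022 0.58 ] turn -0.0001
```

Emit:
apply_moves(
  steps=[0, 0.02, 0.2, 0, 0, 0.02, 0.4, 0, 0, 0.02, 0.55, 0, 0, 0.02, 0.6, 0, 0, 0.02, 0.6, 0, 0, 0.02, 0.6, 0],
)

```text
time: 13.25
tool_pos: [0.475, -0.1877, 0.1393]
eef_rot: [0.001, 0.764, 0.645, 0.0]
ft_force: [0.0, -0.5, 0.2]
finger_gap: 0.009
grip_force: 0.0
```

Emit:
apply_moves(
  steps=[0.08, 0, 0, 0, 0.16, 0, 0, 0, 0.24, 0, 0, 0, 0.32, 0, 0, 0, 0.4, 0, 0, 0, 0.47, 0, 0, 0, 0.54, 0, 0, 0, 0.61, 0, 0, 0, 0.68, 0, 0, 0, 0.75, 0, 0, 0, 0.82, 0, 0, 0, 0.87, 0, 0, 0],
)

```text
time: 14.45
tool_pos: [0.4962, -0.0582, 0.1381]
eef_rot: [-0.0, 0.764, 0.645, 0.0]
ft_force: [-0.2, -0.3, 0.5]
finger_gap: 0.002
grip_force: 0.0
```

Emit:
apply_moves(
  steps=[0.05, 0, 0, 0, 0.05, 0, 0, 0, 0.05, 0, 0, 0, 0.05, 0, 0, 0, 0.05, 0, 0, 0],
)

```text
time: 14.95
tool_pos: [0.4975, -0.0522, 0.1383]
eef_rot: [0.0, 0.764, 0.645, -0.0]
ft_force: [0.2, 0.4, -0.0]
finger_gap: 0.005
grip_force: 0.0
```

Run:
```python
from h import *
im=read_camera("side")[:,:,::-1].copy()
for P in [org(x,.006,.091) for x in(-.045,.045)]: cv2.circle(im,tuple(int(round(v*16)) for v in proj("side",P)[0]),8,(0,255,0),-1,shift=4)
cv2.imwrite("pics/e1.png",cv2.resize(im[120:270,210:360],(600,600),interpolation=cv2.INTER_CUBIC))
```

```text
(no output)
```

View pics/e1.png

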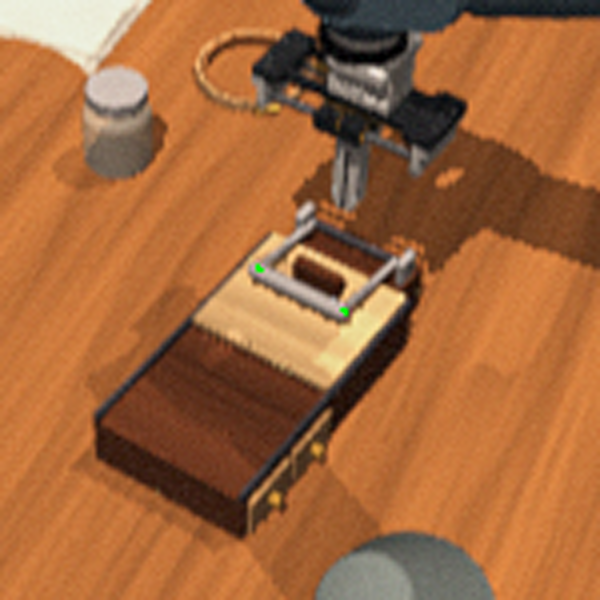

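The bail bar, from (258,268) to (345,312), lies on the predicted locked position, and the lid is shut with nothing in contact. I'll raise the arm clear and hand in.

Emit:
apply_moves(
  steps=[0, 0, -0.2, 0, 0, 0, -0.4, 0, 0, 0, -0.6, 0, 0, 0, -0.6, 0, 0, 0, -0.6, 0],
)

```text
time: 15.5
tool_pos: [0.4976, -0.0521, 0.2283]
eef_rot: [0.0, 0.764, 0.645, 0.0]
ft_force: [-0.4, -1.0, 0.3]
finger_gap: 0.008
grip_force: 0.0
```

```bash
python3 -c "
from workcell import *
print(hand_in())"
```

```text
the job is handed in; nothing more can be done
None
```

The bobbin case is lying flat in the bay, the lid is shut over it, and the bail was flipped to locked last; camera views matched at each stage, and the job was handed in after 15.5 s with the jar, spool stand and hoops untouched.

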